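Shut the slide case and hold the splash board out over it

ROBOT

A 6-joint arm with a two-finger parallel gripper is mounted at the origin on the work surface; the furniture and walls round the work are solid. World frame = base frame: x ahead of the robot, y to its left, z up, the work surface at z = 0. Lengths are in m, angles in rad, forces in N, time in s.
With the tool pointing down it reaches from about 0.35 to 0.975 m from the base axis. Payload 4.9 kg.
Tool frame: the origin (TCP) lies at the very end of the fingers, on their centre line; the grasp point (between the pads) lies behind it (manip.pinch_z is the y of the grasp point in the tool frame, in m); y points along the fingers, x is the direction in which the jaws open and shut, and the axes are right-handed (so a half turn about y gives the same grasp; the last joint's range is limited). The gripper opens to 85 mm and grips with 20 to 120 N. Pads are 22 mm wide; open, the fingers measure 114 mm over their backs; the gripper's body (76 mm by 85 mm) begins 54 mm behind the grasp point. The pads swing forward as they close: fully open they stand 13 mm farther back than shut.
Start: joints at [-1.274, 0.053, 1.613, -0, 1.476, -0.119], TCP at [0.252, -0.572, 0.231] pointing down, gripper open.
Joint ranges: [-3.01, 3.01], [-1.01, 2.22], [0.06, 2.58], [-1.02, 4.17], [0.09, 2.62], [-3.14, 3.14]. Speed limits (rad/s): [2.57, 2.57, 3.14, 3.14, 3.14, 3.14].

INTERFACE

Orientations are given as a unit quaternion [w, x, y, z].
In Python, from plant import manip gives the robot as it stands.
- The arm moves only by the tool drive_tool, never from a script. Its argument "motion" is a list of rows, each a list of 3 entries, a list of its own where there are three numbers: the shift along the tool's x, y, z in units of 25 mm (1.0 is 25 mm), then the turn, a rotation vector about the tool's x, y, z in units of 5 degrees (1.0 is 5 degrees), then the closure, from -1 (fully open) to 1 (shut). A call has 1 to 12 rows; each row shifts and turns the commanded pose from where the row before left it, along the tool's axes as they then stand; what a row does not reach is not made up. A row lasts 1/10 s, in which the tool goes at most 50 mm and 8.59 degrees, less where a joint would pass 70% of its speed; a pose out of reach is approached as far as the arm can. A call is refused whole if a number of a shift passes 1 or a number of a turn 1, either way. A call with a gripper value outside its range is refused whole. The fingers move at their own pace and stop on an object; the grip force is fixed at half the most. Time passes only in rows, so rows that do not move let the fingers close. It gives the time, the measured TCP pose, the force and the opening at its end, in the units of the state.
- manip.state(): the state, without advancing time (a new reading comes with each control period).
- manip.grab_frame(name): name is "scene" or "top" or "wrist"; returns a dict with "img" (400x640x3 uint8, blue, green, red), "range_z" (400x640 float32, m along the optical axis (not along the pixel's ray), 0 where there is no reading), "camera_matrix" (3x3 intrinsics, pixels), "world_from_camera" (4x4, takes a point from camera to world coordinates); the wrist camera has in their place "T_tool_cam" (4x4, takes a point from camera to tool coordinates, whose origin is the TCP and whose axes are the tool frame's). Camera axes: x right, y down, z forward; pixel columns grow to the right and rows downward; lengths in m; the calibration is good to about 2 mm. A picture is of the moment at which its call begins: read the wrist's pose just before it.
- manip.job_done(): hands the job in, once; it reports no verdict.
The state is a dict: "time": time; "joint_pos": joint angles; "joint_vel": joint speeds; "joint_efforts": joint torques, N m; "tool_pos": TCP position; "tool_rot": TCP orientation; "contact_force": force on the tool from outside, world axes, zero at the start; "ft_torque": the same for the moment, N m; "gripper_width": opening from 0.0 (shut) to 1.0 (fully open).
Only numpy, scipy, OpenCV 4.12 (cv2) and the standard library are available. Lean on these libraries where they do the work, as an engineer would, in place of code of your own. Each camera call takes 0.05 s, during which the arm holds its last target. There are 200 camera calls.

TASK

Press the open lid of the slide case down until it snaps fully shut, then slide the white splash board along the stand, straight out over the shut case, until its front edge is level with the tip of the steel pointer. That far out the board would tip over the stand's edge, so keep hold of it: finish still holding its rear part with the gripper, with the board lying level on the stand and not resting on the case. Never let the board tip, and leave the beaker, amber bottle, sample pot and tape roll where they are.

Things in the scene. Friction and masses are not known exactly. Their poses are not given: they have to be found in the camera images.
- stand: fixed grey bench stand, a flat top 130 (x) x 240 (y) mm, 80 mm high, without rails. Origin: on the worktop under the centre of the top; z up. The board leaves it over its -y edge: its own -y is the direction in which the board is to slide ('out'). The board, case and gauge stand about parallel to it
- stand_edge (a point): middle of the stand's top edge on the out (-y) side, 80 mm above the worktop
- board: loose white splash board on the stand, 100 (x) x 260 (y) x 10 mm, 0.28 to 0.44 kg. Origin: centre of its underside; -y points out, to the front edge. A rib stands across it, centred 95 mm behind the origin: 60 mm along x, 16 mm thick along y, top 40 mm above the underside; 27 mm of free board behind it. It tips by itself beyond about 138 mm of overhang; the pointer asks for 155 to 180 mm
- board_front (a point): middle of the board's front edge, at half its thickness (130 mm out from the origin, 5 mm above the underside)
- board_grip (a point): middle of the rib on the board, 30 mm above the board's underside, 10 mm below the rib's top; pinch it across its 16 mm thickness, along the board's y
- case: fixed grey plastic slide case on the worktop, just out from the stand, 120 (x) x 100 (y) mm, 56 mm high when shut. Origin: centre of its underside; hinge on its +x side (far from the robot), opening side -x. Shut, it passes 24 mm under the board; open, its lid stands in the board's way
- lid_hinge (a point): middle of the lid's hinge axis, 46 mm above the worktop, 63 mm to +x of the case's centre; the axis runs along the case's y
- lid (a joint): lid turn, rad: about 0 at the start (open 1.0 rad, leaning toward the robot), grows as it is pressed down, 1.0 fully shut. Lid: slab from 3 to 123 mm from the hinge axis, 100 mm wide, 10 mm thick; its underside passes through the axis, its outer face lies 10 mm above. An over-centre spring resists shutting with up to 0.4 N m, reopens the lid if let go before about 0.6, snaps it shut after about 0.7 and keeps it shut
- lid_tab (a point): top of the thumb tab (12 x 36 x 5 mm) at the middle of the lid's free edge, 127 mm from the hinge axis; it moves with the lid
- gauge: fixed steel pointer gauge beside the board's path, on the far (+x) side: round base 48 mm, thin post 105 mm high, 42 mm to +x of the origin, carrying a pointer that points to -x. Origin: on the worktop under the pointer's tip; axes parallel to the stand's
- pointer_tip (a point): tip of the pointer, 85 mm above the worktop, at half the thickness of the board and about 15 mm beside its path; the front edge of the board is to be level with it along the stand's y
- beaker: loose empty glass beaker, 53 mm wide, 68 mm high, bystander; origin at its foot
- amber: loose amber bottle with black cap, 53 mm wide, 109 mm high, bystander; origin at its foot
- pot: loose sample pot with screw lid, 68 mm wide, 63 mm high, bystander; origin at its foot
- tape: loose roll of tape, 65 mm wide, 19 mm high, bystander; origin at its underside

How it is judged:
On the way:
1. the case lid is fully shut (above 0.95 rad) while the board has not yet been slid out over the case (value of joint lid above 0.95 rad and y of board_front in the frame of stand_edge between -0.06 and 0.04 m), for 0.2 s.
At the end, for the whole second after the job is handed in: Lid joint above 0.95 rad (shut). Board front within 6 mm of the pointer tip along the stand's y; board within 15 mm of the stand's middle line, 0.1 rad of its direction, level within 0.035 rad, within 4 mm of the stand's top, at rest, held by the fingers (over 1 N), clear of case and gauge (value of joint lid above 0.95 rad and y of board_front in the frame of gauge between -0.006 and 0.006 m and x of board in the frame of stand between -0.015 and 0.015 m and z of board in the frame of stand between 0.076 and 0.084 m and angle between the y axis of board and the y axis of stand, either way round below 0.1 rad and angle between board's own z axis and vertical below 0.035 rad and contact force between the fingers and board above 1 N and contact force between board and case below 0.2 N and contact force between board and gauge below 0.5 N and linear speed of board below 0.02 m/s); the arm keeps its last pose, push and grip.
It fails at once if the board tips by more than 0.15 rad (angle between board's own z axis and vertical above 0.15 rad).
It fails at once if a bystander is moved by more than 30 mm (distance of any of beaker, amber, pot, tape from where it was at the start of the episode above 0.03 m).
It also fails if it takes over 48 s, if anything falls off the work surface, if the arm or the gripper's body presses on something with over 40 N, if the wrist force passes 120 N, or if a joint passes its speed limit or range.

## Working session

There is one attempt and no reset: what is moved stays moved. The work goes in short steps, Python scripts to look and compute and a tool call to move; the robot and the scene stay as the last step left them, time stands still between calls to the robot, and variables do not carry over. Pictures are saved under pics/ and viewed, about 8 in all and at most 12, crops included, and the job is handed in when it is done.

Besides the shell and the picture viewer there is one more tool, called after ">>>" as name([rows], argument=value, ...), one row to a line, values as JSON. drive_tool: Moves the arm, as the interface text tells. Its arguments: {"type":"object","properties":{"motion":{"type":"array","items":{"type":"array"}}},"required":["motion"]}

```bash
ls; mkdir -p pics
python3 - <<'E'
from plant import manip
import cv2,numpy as np
s=manip.state();print({k:np.round(v,3).tolist() for k,v in s.items()},manip.pinch_z)
for n in("scene","top"):
    f=manip.grab_frame(n);cv2.imwrite(f"pics/{n}0.png",f["img"]);np.savez(f"{n}0.npz",**f)
    print(n,f["camera_matrix"].round(1).tolist(),f["world_from_camera"].round(3).tolist(),(f["range_z"]>0).mean())
E
```

```text
pics
{'time': 0.0, 'joint_pos': [-1.274, 0.053, 1.614, -0.0, 1.476, -0.119], 'joint_vel': [0.0, -0.0, 0.0, -0.001, 0.0, -0.001], 'joint_efforts': [-0.001, -39.368, -37.018, -0.0, 0.007, 0.0], 'tool_pos': [0.252, -0.571, 0.23], 'tool_rot': [0.593, -0.592, 0.387, -0.385], 'contact_force': [-0.202, -0.136, -0.703], 'ft_torque': [0.013, 0.0, 0.048], 'gripper_width': 0.998} -0.0187
scene [[411.8, 0.0, 319.6], [0.0, 411.8, 196.1], [0.0, 0.0, 1.0]] [[0.98, 0.094, -0.173, 0.773], [0.197, -0.496, 0.846, -1.113], [-0.006, -0.863, -0.505, 0.759], [0.0, 0.0, 0.0, 1.0]] 0.9958671875
top [[368.1, 0.0, 324.9], [0.0, 368.1, 203.7], [0.0, 0.0, 1.0]] [[-0.01, -0.999, 0.038, 0.494], [-1.0, 0.009, -0.01, 0.017], [0.009, -0.038, -0.999, 1.177], [0.0, 0.0, 0.0, 1.0]] 0.99577734375
```

View pics/scene0.png

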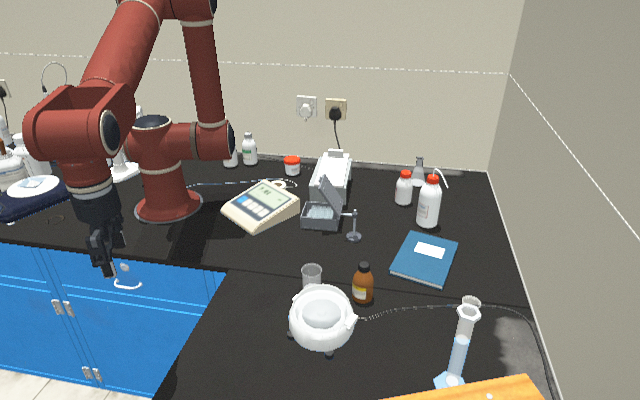

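View pics/top0.png

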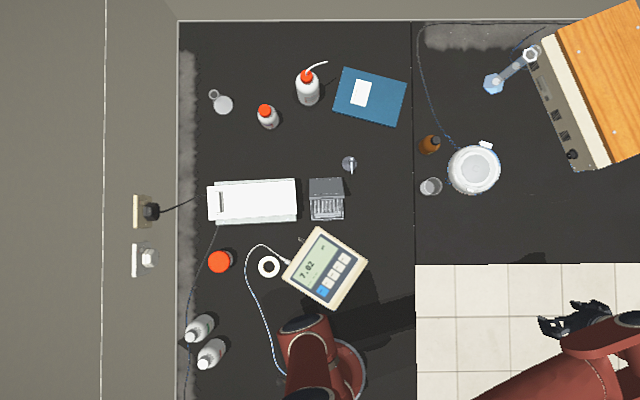

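The scene view shows the white board (330,178) with the open case in front of it (322,208) and the gauge (353,225). The top view shows the board at u 208–297, v 180–222, with the rib near (220,201). The case is at u 309–344 and the gauge at (349,163).

```bash
cat > h.py <<'E'
import numpy as np,cv2
from plant import manip
def cloud(f,T=None):
    K=f["camera_matrix"];z=f["range_z"];v,u=np.mgrid[:400,:640]
    p=np.stack([(u-K[0,2])/K[0,0]*z,(v-K[1,2])/K[1,1]*z,z],-1)
    T=f["world_from_camera"] if T is None else T
    return p@T[:3,:3].T+T[:3,3]
def ray(f,uv,h,T=None):
    K=f["camera_matrix"];T=f["world_from_camera"] if T is None else T
    d=T[:3,:3]@np.array([(uv[0]-K[0,2])/K[0,0],(uv[1]-K[1,2])/K[1,1],1]);o=T[:3,3]
    return o+d*(h-o[2])/d[2]
E
python3 - <<'E'
from h import *
fs={n:dict(np.load(n+"0.npz")) for n in("top","scene")}
f=fs["top"];P=cloud(f)
print("table z",np.median(P[230:260,360:400,2]))
for n,f in fs.items():
    P=cloud(f)
    hsv=cv2.cvtColor(f["img"],cv2.COLOR_BGR2HSV)
    reg=(P[...,0]>.35)&(P[...,0]<.65)&(P[...,1]>-.05)&(P[...,1]<.40)
    for nm,lo,hi in(("stand/board",.08,.105),("rib",.11,.14),("case",.03,.07),("lid",.07,.2)):
        m=reg&(P[...,2]>lo)&(P[...,2]<hi)
        if nm=="case":m&=P[...,1]<.1
        if nm=="lid":m&=(P[...,1]<.07)
        if nm[0]in"sr": m&=P[...,1]>.06
        q=P[m]
        if len(q)<10:print(n,nm,len(q));continue
        r=cv2.minAreaRect((q[:,:2]*1000).astype(np.float32))
        print(n,nm,len(q),np.round(r[0],1),np.round(r[1],1),round(r[2],1),"z",np.percentile(q[:,2],[2,50,98]).round(3),q.min(0).round(3),q.max(0).round(3))
u=np.load("top0.npz");P=cloud(fs["top"])
print(np.round(P[150:176:2,340:360:2,2],3))
a=cv2.resize(fs["top"]["img"][140:235,195:365],None,fx=4,fy=4,interpolation=cv2.INTER_CUBIC)
cv2.imwrite("pics/topcrop.png",a)
E
```

```text
table z 0.0004267057526277096
top stand/board 3265 [546.4 224.2] [128.8 262. ] 2.4 z [0.08  0.09  0.095] [0.479 0.092 0.08 ] [0.614 0.357 0.104]
top rib 128 [543.9 318.9] [60.  17.5] 3.2 z [0.112 0.12  0.124] [0.514 0.309 0.11 ] [0.574 0.328 0.125]
top case 1614 [484.4  25.5] [148.8 268.3] 90.0 z [0.035 0.059 0.068] [ 0.35  -0.049  0.03 ] [0.619 0.1   0.07 ]
top lid 686 [503.2   3.2] [215.3  98.4] 0.4 z [0.071 0.124 0.16 ] [ 0.395 -0.046  0.07 ] [0.611 0.053 0.164]
scene stand/board 845 [546.5 219.9] [126.6 265.6] 2.1 z [0.081 0.089 0.1  ] [0.48  0.086 0.08 ] [0.613 0.354 0.104]
scene rib 51 [542.5 314.3] [54.1 26.8] 7.2 z [0.11  0.117 0.121] [0.515 0.299 0.11 ] [0.57  0.327 0.122]
scene case 1213 [484.3  24.8] [149.5 268.5] 90.0 z [0.031 0.052 0.067] [ 0.35 -0.05  0.03] [0.619 0.1   0.07 ]
scene lid 456 [575.1   0.9] [ 65.9 101. ] 2.7 z [0.073 0.117 0.157] [ 0.542 -0.05   0.07 ] [0.609 0.053 0.161]
[[-0.002 -0.001 -0.001  0.002 -0.002 -0.003  0.001  0.004  0.001  0.005]
 [ 0.001  0.001 -0.003  0.003 -0.002  0.005  0.001 -0.    -0.002 -0.003]
 [ 0.003  0.003  0.002 -0.004 -0.    -0.001 -0.001  0.005  0.001  0.001]
 [ 0.    -0.     0.002  0.     0.012  0.009  0.001 -0.003  0.001 -0.001]
 [ 0.001 -0.003  0.011  0.012  0.009  0.107  0.105 -0.002  0.001 -0.002]
 [ 0.001  0.012  0.008  0.012  0.086  0.092  0.095  0.012  0.002  0.003]
 [ 0.001  0.011  0.011  0.014  0.039  0.087  0.017  0.011  0.003  0.004]
 [ 0.     0.012  0.013  0.013  0.014  0.089  0.087  0.01  -0.002 -0.001]
 [ 0.004  0.011  0.014  0.014  0.014  0.085  0.09   0.008  0.001  0.002]
 [ 0.003  0.005  0.006  0.01   0.009  0.083  0.01   0.008 -0.001 -0.002]
 [ 0.001  0.002 -0.001  0.01   0.006  0.011  0.003 -0.001 -0.003  0.004]
 [ 0.002 -0.001 -0.002 -0.005  0.003 -0.    -0.     0.     0.002 -0.001]
 [ 0.     0.002 -0.003  0.001 -0.003  0.002 -0.    -0.002  0.004  0.004]]
```

View pics/topcrop.png

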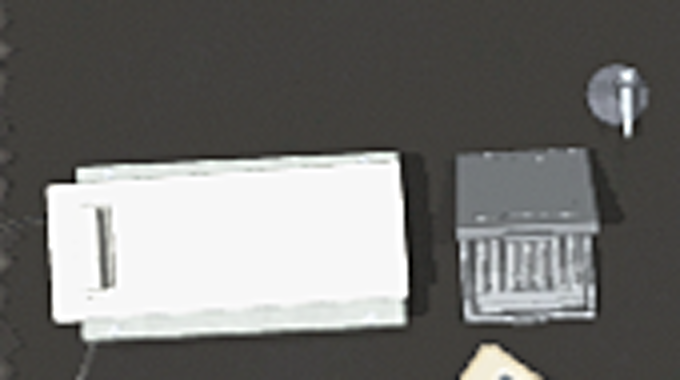

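Run:
```python
from h import *
from scipy.spatial.transform import Rotation as R
s=manip.state();q=s["tool_rot"];print("toolR\n",R.from_quat([*q[1:],q[0]]).as_matrix().round(3))
for n in("top","scene"):
    f=dict(np.load(n+"0.npz"));P=cloud(f);img=f["img"].astype(int)
    m=(P[...,0]>.52)&(P[...,0]<.65)&(P[...,1]<.07)&(P[...,1]>-.08)&(P[...,2]>.085)
    q=P[m];q=q[abs(q[:,1]-np.median(q[:,1]))<.06]
    c=q.mean(0);_,S,V=np.linalg.svd(q-c);print(n,"lid",c.round(3),"normal",V[2].round(3),"n",len(q),"top z pts",q[q[:,2].argsort()[-8:]].mean(0).round(3),"y",np.percentile(q[:,1],[1,99]).round(3))
    # board: white at z~.09
    mm=(img.min(-1)>235)&(abs(P[...,2]-.09)<.008)&(P[...,1]>.05)&(P[...,1]<.4)&(abs(P[...,0]-.545)<.09)
    r=cv2.minAreaRect((P[mm][:,:2]*1000).astype(np.float32));print(n,"board",r)
    ms=(img.min(-1)<=235)&(abs(P[...,2]-.08)<.008)&(P[...,1]>.08)&(P[...,1]<.4)&(abs(P[...,0]-.545)<.09)
    r=cv2.minAreaRect((P[ms|mm][:,:2]*1000).astype(np.float32));print(n,"stand+board",r)
    g=(P[...,2]>.075)&(P[...,2]<.097)&(P[...,0]>.60)&(P[...,0]<.72)&(P[...,1]<.02)&(P[...,1]>-.12)
    print(n,"pointer",P[g][P[g][:,0].argsort()][:6].round(3).tolist(),P[g].mean(0).round(3))
    g=(P[...,2]>.005)&(P[...,2]<.02)&(P[...,0]>.60)&(P[...,0]<.72)&(P[...,1]<.0)&(P[...,1]>-.12)
    print(n,"base",np.median(P[g],0).round(3))
    # case body rim
    g=(P[...,2]>.03)&(P[...,2]<.06)&(P[...,0]>.47)&(P[...,0]<.63)&(P[...,1]<.07)&(P[...,1]>-.07)
    print(n,"case",P[g].min(0).round(3),P[g].max(0).round(3))
f=dict(np.load("top0.npz"));print("tip ray",ray(f,(352.2,173.5),.085).round(4))
```

```text
toolR
 [[ 0.404 -0.001  0.915]
 [-0.915  0.002  0.404]
 [-0.002 -1.     0.   ]]
top lid [0.572 0.004 0.128] normal [-0.814 -0.033 -0.579] n 598 top z pts [0.546 0.008 0.163] y [-0.044  0.052]
top board ((545.6460571289062, 223.08026123046875), (123.4202880859375, 260.62457275390625), 1.8288915157318115)
top stand+board ((546.544677734375, 223.96774291992188), (130.13356018066406, 261.7879943847656), 2.233128786087036)
top pointer [[0.6, -0.01, 0.089], [0.6, -0.028, 0.087], [0.6, -0.034, 0.085], [0.6, -0.013, 0.086], [0.6, -0.022, 0.085], [0.6, -0.001, 0.087]] [ 0.625 -0.037  0.085]
top base [ 0.664 -0.066  0.011]
top case [ 0.487 -0.048  0.03 ] [0.619 0.052 0.059]
scene lid [ 0.572 -0.01   0.124] normal [0.824 0.002 0.566] n 387 top z pts [0.545 0.002 0.16 ] y [-0.05   0.045]
scene board ((552.7356567382812, 221.6366729736328), (111.4281005859375, 262.039794921875), 2.818063735961914)
scene stand+board ((545.51220703125, 219.8515625), (130.00279235839844, 264.9989318847656), 2.716393232345581)
scene pointer [[0.6, -0.045, 0.085], [0.6, -0.027, 0.085], [0.6, -0.046, 0.082], [0.6, -0.028, 0.082], [0.601, 0.01, 0.081], [0.601, 0.007, 0.079]] [ 0.639 -0.06   0.084]
scene base [ 0.664 -0.077  0.01 ]
scene case [ 0.47  -0.055  0.03 ] [0.619 0.052 0.06 ]
tip ray [ 0.6252 -0.0764  0.085 ]
```

>>> drive_tool([
  [[0, -0.2, 0], [0, 1, 0], 1],
  [[0, -0.2, 0], [0, 1, 0], 1],
  [[0, 0, 0], [0, 1, 0], 1],
  [[0, 0, 0], [0, 1, 0], 1],
  [[0, 0, 0], [0, 0.3, 0], 1],
  [[-0.9, 0, 0.6], [0, 0, 0], 1],
  [[-0.9, 0, 0.6], [0, 0, 0], 1],
  [[-0.9, 0, 0.6], [0, 0, 0], 1],
  [[-0.9, 0, 0.6], [0, 0, 0], 1],
  [[-0.9, 0, 0.6], [0, 0, 0], 1],
  [[-0.9, 0, 0.6], [0, 0, 0], 1],
  [[-0.9, 0, 0.6], [0, 0, 0], 1],
])

```text
time: 1.3
tool_pos: [0.3513, -0.4089, 0.2409]
tool_rot: [0.51, -0.51, 0.49, -0.489]
contact_force: [-0.1, 0.2, -0.2]
gripper_width: 0.005
```

>>> drive_tool([
  [[-0.9, 0, 0.6], [0, 0, 0], 1],
  [[-0.9, 0, 0.6], [0, 0, 0], 1],
  [[-0.9, 0, 0.6], [0, 0, 0], 1],
  [[-0.9, 0, 0.6], [0, 0, 0], 1],
  [[-0.9, 0, 0.6], [0, 0, 0], 1],
  [[-0.9, 0, 0.6], [0, 0, 0], 1],
  [[-0.9, 0, 0.6], [0, 0, 0], 1],
  [[-0.9, 0, 0.6], [0, 0, 0], 1],
  [[-0.9, 0, 0.6], [0, 0, 0], 1],
  [[-0.9, 0, 0.6], [0, 0, 0], 1],
  [[-0.9, 0, 0.6], [0, 0, 0], 1],
  [[0, 0, 0], [0, 0, 0], 1],
])

```text
time: 2.5
tool_pos: [0.5066, -0.1538, 0.2409]
tool_rot: [0.511, -0.511, 0.489, -0.488]
contact_force: [-0.2, -0.7, -0.8]
gripper_width: -0.005
```

>>> drive_tool([
  [[-0.9, 0, 0.5], [0, 0, 0], 1],
  [[-0.9, 0, 0.5], [0, 0, 0], 1],
  [[-0.9, 0, 0.5], [0, 0, 0], 1],
  [[-0.9, 0, 0.5], [0, 0, 0], 1],
  [[-0.9, 0, 0.5], [0, 0, 0], 1],
  [[-0.9, 0, 0.5], [0, 0, 0], 1],
  [[-0.7, 0, 0.3], [0, 0, 0], 1],
  [[0, 1, 0], [0, 0, 0], 1],
  [[0, 1, 0], [0, 0, 0], 1],
  [[0, 0.6, 0], [0, 0, 0], 1],
  [[0, 0, 0], [0, 0, 0], 1],
])

```text
time: 3.6
tool_pos: [0.5801, -0.0007, 0.173]
tool_rot: [-0.509, 0.511, -0.491, 0.488]
contact_force: [-0.6, 0.4, 0.8]
gripper_width: 0.001
```

>>> drive_tool([
  [[0, 0.5, -0.15], [0, 0, 0], 1],
  [[0, 0.5, -0.15], [0, 0, 0], 1],
  [[0, 0.5, -0.2], [0, 0, 0], 1],
  [[0, 0.35, -0.45], [0, 0, 0], 1],
  [[0, 0.35, -0.45], [0, 0, 0], 1],
  [[0, 0, 0], [0, 0, 0], 1],
])

```text
time: 4.2
tool_pos: [0.5461, -0.0019, 0.1201]
tool_rot: [-0.51, 0.51, -0.49, 0.49]
contact_force: [3.1, -0.1, 1.1]
gripper_width: -0.001
```

>>> drive_tool([
  [[0, 0.5, -0.35], [0, 0, 0], 1],
  [[0, 0.5, -0.35], [0, 0, 0], 1],
  [[0, 0.4, -0.15], [0, 0, 0], 1],
  [[0, 0.4, -0.15], [0, 0, 0], 1],
  [[0, 0, 0], [0, 0, 0], 1],
])

```text
time: 4.7
tool_pos: [0.5199, -0.0025, 0.0737]
tool_rot: [-0.509, 0.511, -0.491, 0.488]
contact_force: [0.0, -0.4, 0.0]
gripper_width: 0.001
```

>>> drive_tool([
  [[0, 0.4, -0.1], [0, 0, 0], 1],
  [[0, 0.4, 0], [0, 0, 0], 1],
  [[0, 0, 0], [0, 0, 0], 1],
  [[0, 0, 0], [0, 0, 0], 1],
])

```text
time: 5.1
tool_pos: [0.5197, -0.0029, 0.0559]
tool_rot: [-0.51, 0.51, -0.49, 0.49]
contact_force: [1.0, -0.1, 1.0]
gripper_width: -0.002
```

>>> drive_tool([
  [[0, 0.15, 0], [0, 0, 0], 1],
  [[0, 0, 0], [0, 0, 0], 1],
  [[0, -0.15, 0], [0, 0, 0], 1],
  [[0, -1, 0], [0, 0, 0], 1],
  [[0, -1, 0], [0, 0, 0], 1],
  [[0, -1, 0], [0, 0, 0], 0],
  [[0, -1, 0], [0, 0, 0], -1],
  [[0, -1, 0], [0, 0, 0], -1],
  [[0, -1, 0], [0, 0, 0], -1],
  [[0, -1, 0], [0, 0, 0], -1],
  [[0, -1, 0], [0, 0, 0], -1],
  [[0, 0, 0], [0, 0, 0], -1],
])

```text
time: 6.3
tool_pos: [0.5216, -0.0032, 0.2604]
tool_rot: [0.512, -0.509, 0.488, -0.492]
contact_force: [0.3, -0.3, 0.5]
gripper_width: 0.998
```

```bash
cat >> h.py <<'E'
from scipy.spatial.transform import Rotation as R
def shot(name):
    s=manip.state();f=manip.grab_frame(name)
    if name=="wrist":
        q=s["tool_rot"];W=np.eye(4);W[:3,:3]=R.from_quat([*q[1:],q[0]]).as_matrix();W[:3,3]=s["tool_pos"]
        f["world_from_camera"]=W@f["T_tool_cam"]
    return f
E
python3 - <<'E'
from h import *
a=[]
for n in("wrist","scene"):
    f=shot(n);np.savez(n+"1.npz",**f);a.append(f["img"])
    print(n,f["world_from_camera"].round(3).tolist())
a[1]=cv2.resize(a[1][120:260,260:440],None,fx=3,fy=3)[:400]
cv2.imwrite("pics/w1.png",a[0]);cv2.imwrite("pics/s1.png",a[1])
E
```

```text
wrist [[0.041, -0.96, -0.276, 0.592], [-0.999, -0.039, -0.012, -0.0], [0.001, 0.277, -0.961, 0.404], [0.0, 0.0, 0.0, 1.0]]
scene [[0.98, 0.094, -0.173, 0.773], [0.197, -0.496, 0.846, -1.113], [-0.006, -0.863, -0.505, 0.759], [0.0, 0.0, 0.0, 1.0]]
```

View pics/w1.png

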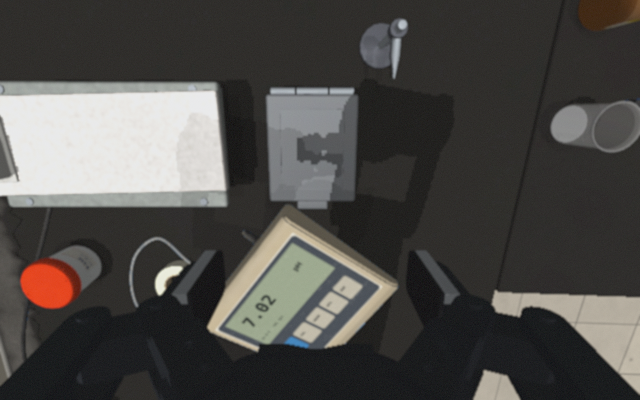

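View pics/s1.png

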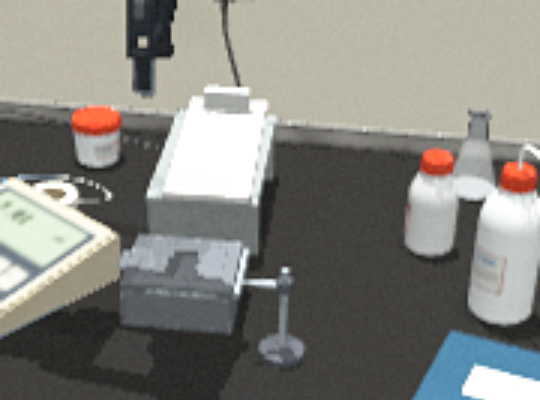

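The wrist view shows the lid shut flush at (312,148). The board's front edge is at u≈220 and the pointer tip at (395,79). The scene crop also shows the lid shut, with the pointer tip at crop (243,285).

Run:
```python
from h import *
w=dict(np.load("wrist1.npz"));s=dict(np.load("scene1.npz"))
print("tip",ray(w,(394.5,79.5),.085),ray(s,(341,215),.085))
a=ray(w,(394.5,79.5),.085);d=a-w["world_from_camera"][:3,3];b=ray(s,(341,215),.085);e=b-s["world_from_camera"][:3,3]
t=np.linalg.lstsq(np.stack([d,-e],1),b-a,rcond=None)[0];print("tri",a+d*t[0],b+e*t[1])
P=cloud(w);img=w["img"].astype(int)
Y=np.array([-.040,.999])
for nm,m in(("board",(img.min(-1)>190)&(abs(P[...,2]-.09)<.006)),("stand",(abs(P[...,2]-.08)<.0035)),("lidtop",(abs(P[...,2]-.056)<.006)&(abs(P[...,1])<.07)&(P[...,0]>.5))):
    m&=(P[...,0]>.47)&(P[...,0]<.64)
    q=P[m];y=q[:,:2]@Y;x=q[:,:2]@[.999,.04]
    print(nm,len(q),"y min",np.percentile(y,[.2,1,99]).round(4),"x",np.percentile(x,[.5,99.5]).round(4),"z",np.median(q[:,2]).round(4))
for v in(95,115,135,155,185):
    r=img[v,190:260].min(-1);u=190+np.where(r>190)[0].max();print(v,u,ray(w,(u+.5,v),.09).round(4))
for u in(30,100,180):
    print([ (v,ray(w,(u,v),.09).round(4).tolist()) for v in (lambda k:(k.min(),k.max()+1))(70+np.where(img[70:220,u].min(-1)>175)[0])])
print(img[75:100,100].min(-1),img[183:210,100].min(-1))
```

```text
tip [ 0.62273064 -0.07582529  0.085     ] [ 0.62743863 -0.08078699  0.085     ]
tri [ 0.62305468 -0.07662145  0.08164688] [ 0.62675839 -0.07596651  0.08184929]
board 21090 y min [0.0725 0.0742 0.2909] x [0.5066 0.6063] z 0.0908
stand 5475 y min [0.0714 0.0733 0.3057] x [0.4886 0.6171] z 0.0807
lidtop 8874 y min [-0.0701 -0.0689  0.0283] x [0.4998 0.6114] z 0.0571
95 214 [0.6012 0.0975 0.09  ]
115 217 [0.5826 0.0955 0.09  ]
135 218 [0.5632 0.0954 0.09  ]
155 220 [0.5433 0.0943 0.09  ]
185 223 [0.5119 0.0926 0.09  ]
[(np.int64(95), [0.5939, 0.2755, 0.09]), (np.int64(195), [0.4927, 0.297, 0.09])]
[(np.int64(93), [0.5985, 0.2077, 0.09]), (np.int64(194), [0.4968, 0.2231, 0.09])]
[(np.int64(91), [0.6035, 0.1305, 0.09]), (np.int64(192), [0.5025, 0.1386, 0.09])]
[ 44  43  46  42  40  46  72 112 142 157 163 162 160 159 159 157 154 156
 182 219 230 231 231 230 229] [232 232 233 232 232 230 227 226 225 216 186 165 162 165 163 163 163 162
 160 158 156 151 141 114  72  42  45]
```

>>> drive_tool([
  [[-1, 0, 0.1], [0, 0, 0], -1],
  [[-1, 0, 0.1], [0, 0, 0], -1],
  [[-1, 0, 0.1], [0, 0, 0], -1],
  [[-1, 0, 0.1], [0, 0, 0], -1],
  [[-1, 0, 0.1], [0, 0, 0], -1],
  [[-1, 0, 0.1], [0, 0, 0], -1],
  [[-1, 0, 0.1], [0, 0, 0], -1],
  [[-1, 0, 0.1], [0, 0, 0], -1],
  [[-1, 0, 0.1], [0, 0, 0], -1],
  [[-1, 0, 0.1], [0, 0, 0], -1],
  [[-1, 0, 0.1], [0, 0, 0], -1],
  [[0, 0, 0], [0, 0, 0], -1],
])

```text
time: 7.6
tool_pos: [0.5347, 0.2749, 0.2533]
tool_rot: [-0.51, 0.512, -0.49, 0.488]
contact_force: [0.4, -1.0, 0.2]
gripper_width: 1.0
```

Run:
```python
from h import *
f=shot("wrist");np.savez("wrist2.npz",**f);cv2.imwrite("pics/w2.png",f["img"])
P=cloud(f);m=(P[...,2]>.11)&(P[...,2]<.13)&(P[...,0]>.48)&(P[...,0]<.61)&(P[...,1]>.27)&(P[...,1]<.36)
q=P[m];print("rib",cv2.minAreaRect((q[:,:2]*1000).astype(np.float32)),np.median(q[:,2]),manip.state()["tool_pos"])
```

```text
rib ((542.2041015625, 317.6205749511719), (59.03141784667969, 16.15955352783203), 3.700928211212158) 0.12034570355714985 [0.53487505 0.27358854 0.25354437]
```

View pics/w2.png

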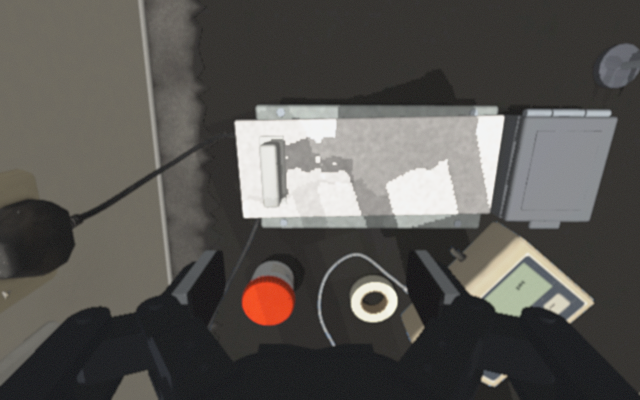

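The view shows the rib centred near (270,172). The pot (270,295) and tape (373,300) are clear of the gripper's path. I'm going down over the rib with the jaws partly closed.

>>> drive_tool([
  [[-0.9, 0, 0.18], [0, -0.25, 0], 0.1],
  [[-0.85, 0, 0.18], [0, 0, 0], 0.1],
  [[0, 1, 0], [0, 0, 0], 0.1],
  [[0, 1, 0], [0, 0, 0], 0.1],
  [[0, 1, 0], [0, 0, 0], 0.1],
  [[0, 1, 0], [0, 0, 0], 0.1],
  [[0, 0.6, 0], [0, 0, 0], 0.1],
  [[0, 0, 0], [0, 0, 0], 0.1],
  [[0, 0, 0], [0, 0, 0], 0.1],
])

```text
time: 8.55
tool_pos: [0.5429, 0.3167, 0.1415]
tool_rot: [-0.515, 0.515, -0.484, 0.484]
contact_force: [-0.1, 0.6, 0.5]
gripper_width: 0.448
```

Run:
```python
from h import *
s=manip.state();q=s["tool_rot"];print(s["tool_pos"],R.from_quat([*q[1:],q[0]]).as_matrix().round(4),s["gripper_width"])
```

```text
[0.54287908 0.31670166 0.14149553] [[ 6.180e-02 -0.000e+00  9.981e-01]
 [-9.981e-01 -1.000e-04  6.180e-02]
 [ 1.000e-04 -1.000e+00 -0.000e+00]] 0.4483928239001218
```

>>> drive_tool([
  [[-0.04, 0.6, 0], [0, 0, 0], 0.1],
  [[0, 0.6, 0], [0, 0, 0], 0.1],
  [[0, 0.6, 0], [0, 0, 0], 0.1],
  [[0, 0, 0], [0, 0, 0], 0.1],
  [[0, 0, 0], [0, 0, 0], 0.5],
  [[0, 0, 0], [0, 0, 0], 1],
  [[0, 0, 0], [0, 0, 0], 1],
  [[0, 0, 0], [0, 0, 0], 1],
  [[0, 0, 0], [0, 0, 0], 1],
])

```text
time: 9.45
tool_pos: [0.5427, 0.3183, 0.0965]
tool_rot: [0.516, -0.515, 0.484, -0.484]
contact_force: [0.0, 1.1, -1.2]
gripper_width: 0.171
```

>>> drive_tool([
  [[0.2, 0, 0], [0, 0, 0], 1],
  [[0.4, 0, -0.01], [0, 0, 0], 1],
  [[0.4, 0, -0.01], [0, 0, 0], 1],
  [[0.4, 0, -0.01], [0, 0, 0], 1],
  [[0.4, 0, -0.01], [0, 0, 0], 1],
  [[0.4, 0, -0.01], [0, 0, 0], 1],
  [[0.4, 0, -0.01], [0, 0, 0], 1],
  [[0.2, 0, 0], [0, 0, 0], 1],
  [[0, 0, 0], [0, 0, 0], 1],
  [[0, 0, 0], [0, 0, 0], 1],
])

```text
time: 10.45
tool_pos: [0.5457, 0.2474, 0.0965]
tool_rot: [-0.515, 0.516, -0.484, 0.485]
contact_force: [0.5, -2.4, 0.7]
gripper_width: 0.173
```

Run:
```python
from h import *
f=shot("wrist");cv2.imwrite("pics/w3.png",f["img"]);s=manip.state();print(s["tool_pos"],s["contact_force"],s["ft_torque"])
P=cloud(f);print([(v,u,P[v,u].round(3).tolist()) for v,u in((150,450),(100,450),(60,300))])
f=shot("scene");P=cloud(f);m=(f["img"].min(-1)>225)&(P[...,2]>.08)&(P[...,2]<.105)&(abs(P[...,0]-.55)<.07)&(P[...,1]>-.12)&(P[...,1]<.32)
print(cv2.minAreaRect((P[m][:,:2]*1000).astype(np.float32)),np.linalg.lstsq(np.c_[P[m][:,:2],np.ones(m.sum())],P[m][:,2],rcond=None)[0])
```

```text
[0.54571183 0.24759511 0.0964774 ] [-0.37306377 -2.85433872  1.61068718] [-0.3704176   0.06015234 -0.02492888]
[(150, 450, [0.6, 0.181, 0.08]), (100, 450, [0.628, 0.152, -0.001]), (60, 300, [0.648, 0.265, 0.001])]
((550.2271118164062, 163.9713134765625), (116.52182006835938, 289.2546081542969), 1.2703429460525513) [ 2.26855497e-05 -4.53306535e-03  8.93256893e-02]
```

>>> drive_tool([
  [[0.2, 0, 0], [0, 0, 0], 1],
  [[0.4, 0, -0.01], [0, 0, 0], 1],
  [[0.4, 0, -0.01], [0, 0, 0], 1],
  [[0.4, 0, -0.01], [0, 0, 0], 1],
  [[0.4, 0, -0.01], [0, 0, 0], 1],
  [[0.4, 0, -0.01], [0, 0, 0], 1],
  [[0.4, 0, -0.01], [0, 0, 0], 1],
  [[0.4, 0, -0.01], [0, 0, 0], 1],
  [[0.2, 0, 0], [0, 0, 0], 1],
  [[0.1, 0, 0], [0, 0, 0], 1],
  [[0, 0, 0], [0, 0, 0], 1],
  [[0, 0, 0], [0, 0, 0], 1],
])

```text
time: 11.75
tool_pos: [0.5491, 0.165, 0.0965]
tool_rot: [-0.515, 0.516, -0.484, 0.485]
contact_force: [0.4, -2.9, 3.4]
gripper_width: 0.176
```

Run:
```python
from h import *
s=manip.state();print(s["tool_pos"],s["contact_force"],s["ft_torque"])
for n in("top","scene","wrist"):
    f=shot(n);np.savez(n+"3.npz",**f);P=cloud(f)
    m=(f["img"].min(-1)>200)&(P[...,2]>.082)&(P[...,2]<.1)&(abs(P[...,0]-.55)<.07)&(P[...,1]>-.15)&(P[...,1]<.05)
    q=P[m];print(n,m.sum(),np.percentile(q[:,1],[.5,2,50]) if m.sum() else 0)
a=dict(np.load("top3.npz"))["img"][140:235,250:400];b=dict(np.load("scene3.npz"))["img"][170:265,270:420]
cv2.imwrite("pics/c3.png",cv2.resize(np.vstack([cv2.resize(a,None,fx=5,fy=3),cv2.resize(b,None,fx=5,fy=3)]),None,fx=1,fy=1))
```

```text
[0.54907651 0.1649848  0.0964878 ] [ 0.39052489 -2.88208512  3.36760288] [-0.26910747  0.06385916 -0.0614372 ]
top 1226 [-0.05915987 -0.05640613 -0.0035831 ]
scene 562 [-0.06111948 -0.05952908 -0.00933087]
wrist 13616 [-0.01993215 -0.01556165  0.01625052]
```

View pics/c3.png

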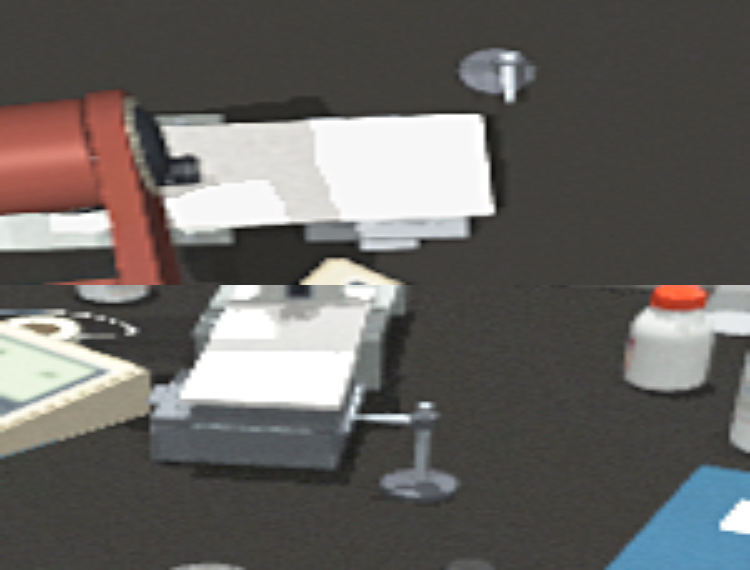

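The top crop (upper half) shows the board's front edge at crop u 484–494, still short of the pointer at crop u≈510. The scene crop shows the board lying level above the shut case.

```bash
cat > m.py <<'E'
from h import *
import sys
Y=np.array([-.040,.999])
f=shot("top");g=f["img"].astype(float).mean(-1)
tips=[]
for v in range(167,174):   # pointer centre line, bright pixels over dark table
    r=g[v,347:358]-60;r[r<0]=0
    if r.max()>40:tips.append((v,347+(r*np.arange(11)).sum()/r.sum()))
print(np.round(tips,1).tolist())
t=ray(f,(np.mean([u for _,u in tips[-4:]]),173.8),.085)
E=[]
for v in range(182,208,2):
    r=g[v,335:365];k=np.where(r>140)[0].max();u=335+k+(r[k]-140)/(r[k]-r[k+1])+0.0
    E.append(ray(f,(u,v),.09)[:2])
E=np.array(E);p=np.polyfit(E[:,0],E[:,1],1);print("edge slope",p[0])
x=.557;fm=np.array([x,np.polyval(p,x)])
print("tip",t.round(4),"front mid",fm.round(4),"remaining along out (mm)",1000*(fm-t[:2])@Y)
w=shot("scene");g=w["img"].astype(float).mean(-1)
S=[]
for u in range(312,336,3):
    c=g[195:222,u];k=np.where((c[:-1]-c[1:]>25))[0]
    k=k[0]if len(k) else 0
    d=(c[:-1]-c[1:]);k=d.argmax();S.append((u,195+k+.5,ray(w,(u,195+k+.5),.09)[:2].round(4).tolist()))
print(S); print("scene tip", ray(w,(341,215),.085).round(4))
E
python3 m.py
```

```text
[[167.0, 350.5], [168.0, 350.3], [169.0, 350.2], [170.0, 350.3], [171.0, 351.2], [172.0, 351.6], [173.0, 351.5]]
edge slope 0.0574813652351103
tip [ 0.6244 -0.0732  0.085 ] front mid [ 0.557  -0.0607] remaining along out (mm) 15.20037544947902
[(312, np.float64(207.5), [0.5345, -0.0633]), (315, np.float64(208.5), [0.5447, -0.0672]), (318, np.float64(208.5), [0.5538, -0.0655]), (321, np.float64(210.5), [0.565, -0.075]), (324, np.float64(208.5), [0.5718, -0.062]), (327, np.float64(208.5), [0.5808, -0.0603]), (330, np.float64(209.5), [0.5909, -0.0643]), (333, np.float64(211.5), [0.6018, -0.0737])]
scene tip [ 0.6274 -0.0808  0.085 ]
```

>>> drive_tool([
  [[0.3, 0, -0.01], [0, 0, 0], 1],
  [[0.36, 0, -0.01], [0, 0, 0], 1],
  [[0, 0, 0], [0, 0, 0], 1],
  [[0, 0, 0], [0, 0, 0], 1],
  [[0, 0, 0], [0, 0, 0], 1],
])

```text
time: 12.5
tool_pos: [0.5496, 0.1486, 0.0965]
tool_rot: [-0.515, 0.516, -0.484, 0.485]
contact_force: [0.2, -1.9, 6.4]
gripper_width: 0.173
```

```bash
python3 m.py
python3 - <<'E'
from h import *
s=manip.state();print(s["tool_pos"],s["contact_force"])
a=shot("top");b=shot("scene")
Yd=np.array([-.04,.999,0]);X=np.array([.999,.04,0])
# draw the tip line along stand x at z=.085 through the pointer tip, and nothing else
def pr(f,p):
    T=np.linalg.inv(f["world_from_camera"]);c=T[:3,:3]@p+T[:3,3];k=f["camera_matrix"]@c;return k[:2]/k[2]
out=[]
for f,uv,(r0,c0) in((a,(351.6,174),(165,320)),(b,(341,215),(185,300))):
    o=cv2.resize(f["img"][r0:r0+50,c0:c0+60],None,fx=6,fy=6,interpolation=cv2.INTER_CUBIC)
    out.append(cv2.resize(o,(600,300)))
cv2.imwrite("pics/c4.png",np.vstack(out))
np.savez("t4.npz",**a);np.savez("s4.npz",**b)
E
```

```text
[[167.0, 350.5], [168.0, 350.3], [169.0, 350.2], [170.0, 350.3], [171.0, 351.2], [172.0, 351.6], [173.0, 351.5]]
edge slope 0.06418265440614268
tip [ 0.6244 -0.0732  0.085 ] front mid [ 0.557  -0.0772] remaining along out (mm) -1.3574490946368094
[(312, np.float64(210.5), [0.5381, -0.0801]), (315, np.float64(212.5), [0.5494, -0.0894]), (318, np.float64(211.5), [0.5572, -0.0822]), (321, np.float64(211.5), [0.5661, -0.0805]), (324, np.float64(211.5), [0.575, -0.0788]), (327, np.float64(211.5), [0.5839, -0.0771]), (330, np.float64(213.5), [0.5948, -0.0864]), (333, np.float64(212.5), [0.6027, -0.0793])]
scene tip [ 0.6274 -0.0808  0.085 ]
[0.54961758 0.14857002 0.09649312] [-0.2771478  -2.38904207  5.78651719]
```

View pics/c4.png

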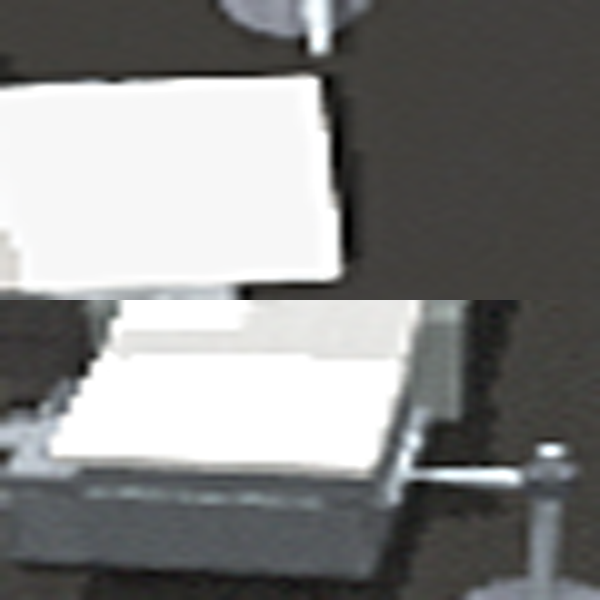

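Run:
```python
from h import *
Y=np.array([-.04,.999])
s=dict(np.load("s4.npz"));t=dict(np.load("t4.npz"))
for n,f,tip,fr in(("scene",s,(340.4,213.6),(320.8,212.2)),("top",t,(351.5,173.7),(352.55,193.7))):
    a=ray(f,tip,.085)[:2];b=ray(f,fr,.09)[:2];print(n,a.round(4),b.round(4),"remaining mm",1000*(b-a)@Y)
g=s["img"].mean(-1)
for u in(318,321,324,327):print(u,g[206:220,u].round())
for u in(341,343,345):print(u,g[208:220,u].round())
# wrist1 re-measure of stand edge -> tip, and initial board front
```

```text
scene [ 0.6245 -0.0734] [ 0.5663 -0.0845] remaining mm -8.739337552142741
top [ 0.6247 -0.0743] [ 0.5646 -0.0763] remaining mm 0.447661717700367
318 [255. 255. 255. 255. 255. 232. 172. 121.  82.  87.  99. 123. 118.  85.]
321 [255. 255. 255. 255. 255. 255. 180. 146.  75.  87.  84. 126. 137.  88.]
324 [255. 255. 255. 255. 255. 255. 175. 145.  82.  85.  91. 125. 137.  89.]
327 [255. 255. 255. 255. 255. 255. 179. 154.  83.  81.  92. 109. 130. 107.]
341 [246. 204. 134. 108.  81. 155. 167.  34.  31.  29.  30.  32.]
343 [ 36.  37.  36.  40.  27. 173. 203.  69.  39.  42.  41.  44.]
345 [ 44.  43.  42.  39.  29. 209. 242. 108.  34.  44.  45.  40.]
```

Run:
```python
from h import *
for n,f in(("top",dict(np.load("t4.npz"))),("scene",dict(np.load("s4.npz"))),("wrist",shot("wrist"))):
    P=cloud(f);m=(f["img"].min(-1)>150)&(abs(P[...,2]-.09)<.012)&(abs(P[...,0]-.555)<.04)&(P[...,1]>-.15)&(P[...,1]<.12)
    q=P[m];a=np.linalg.lstsq(np.c_[q[:,:2]-[.555,0],np.ones(len(q))],q[:,2],rcond=None)[0]
    print(n,len(q),"slope",a.round(4),"z front",[np.median(q[(q[:,1]>l)&(q[:,1]<l+.03),2]).round(4) if ((q[:,1]>l)&(q[:,1]<l+.03)).any() else 0 for l in(-.08,-.05,-.02,.02,.06,.09)],q[:,1].min().round(4))
    if n!="wrist":
        m=(P[...,2]>.075)&(P[...,2]<.1)&(P[...,0]>.622)&(P[...,0]<.655)&(P[...,1]<-.05)&(P[...,1]>-.1)
        print(n,"pointer pts",m.sum(),np.median(P[m],0).round(4))
```

```text
top 1623 slope [-0.0024  0.0001  0.0907] z front [np.float64(0.0908), np.float64(0.0907), np.float64(0.0905), np.float64(0.0905), np.float64(0.0909), np.float64(0.0908)] -0.0772
top pointer pts 20 [ 0.6445 -0.0727  0.0883]
scene 802 slope [0.0004 0.0031 0.0888] z front [np.float64(0.0885), np.float64(0.089), np.float64(0.0891), np.float64(0.089), np.float64(0.0887), np.float64(0.0889)] -0.0837
scene pointer pts 21 [ 0.6452 -0.0768  0.0851]
wrist 32145 slope [0.0007 0.0008 0.0905] z front [0, np.float64(0.0905), np.float64(0.0905), np.float64(0.0905), np.float64(0.0906), np.float64(0.0906)] -0.0389
```

```bash
python3 -c "
from plant import manip
s=manip.state();print(s['time'],s['gripper_width'],s['contact_force']);print(manip.job_done())"
```

```text
12.75 0.1695654892081846 [ 0.41402049 -2.1295949   5.58951483]
the job is handed in; nothing more can be done
None
```

I pressed the lid shut with closed fingers, gripped the board's rib and slid the board about 170 mm straight out. I handed the job in at about 12.8 s, still holding the rib; no verdict is reported.

**What the last checks showed:**
- **Lid:** it looked shut in both pictures taken before the slide, and in the later camera pictures too. The lid angle itself was never read.
- **Board level and height:** its slope along the slide was about 0.003 rad or less in three views. Its top was at 89–91 mm, about where it should be lying on the stand.
- **Sideways position:** about 4 mm off the stand's middle line and about 1.3° off its direction, both estimates inside the limits.
- **Grip:** the fingers are still stopped on the rib at about 14 mm by the opening reading (the rib is 16 mm). I didn't measure the grip force directly.
- **Bystanders:** nothing came near them, but I did not measure their positions again at the end.

**Where the checks disagreed:** the remaining distance from the board's front edge to the pointer tip depends on the view.

| Estimate | Distance still to go (minus = too far) |
|---|---|
| Top view | -1.4 to +0.4 mm |
| Rib position and distance moved | +1 to +3 mm |
| Wrist view before the slide, less the distance moved | +3.5 mm |
| Scene view, depth readings | -2 mm |
| Scene view, pixel rays | -6 to -9 mm |

I discounted the pixel rays from the scene view because that camera looks along the board at a low angle and read the board's height about 1.5 mm low. The rest centre within about 1 mm of level, against a limit of 6 mm.

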